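# Seat the filter block and hold the photometer shutter half open

### The job

Put the blue filter block into the outlined recess of the photometer and press it down flush with the housing's top, leaving the shutter shut. Then slide the red shutter tab against its spring until its pointer stands at the yellow mark, half open, and finish while still holding it there with the fingers: do not let go. Never let the shutter run wide open, and leave the other things on the bench where they are.

Things in the scene. Friction and masses are not known exactly. Their poses are not given: they have to be found in the camera images.
- photometer: White bench photometer, a fixed box 140 (x) x 150 (y) x 50 (z) mm. Origin: centre of its underside, on the bench. Its x axis points to its back, y to its left, z up; its flat top is 50 mm above the origin. In front on the top the shutter runs along y between two aluminium rails (8 mm high, 56 mm clear between them); the recess is behind it.
- recess_mouth (a point): Centre of the recess mouth, level with the housing's top, at x = +38, y = 0, z = 50 mm in the photometer's frame; thin blue outline, 2 mm chamfer. The recess is 47 mm along the photometer's x, 31 mm along its y (1.5 mm play each side of the block). Its floor, the seating plate, is 16 mm below the mouth at the start: the block set on it stands 14 mm proud.
- seat_plate (a joint): How far the recess's seating plate is pressed down, in m: 0 at the start, 0.014 at its stop, where the block on it is flush. About 8 N straight down moves it; friction keeps it where it is pushed.
- filter_block: Loose blue filter block, 44 (x) x 28 (y) x 30 (z) mm, about 60 g, with a round amber window and a white line on its flat top. Origin: centre of its underside; it starts upright on the bench, z up. Flush in the recess its origin is 30 mm below recess_mouth. It fits either way round (half a turn), long side along the photometer's x.
- shutter_tab: Red upright tab fixed on the steel shutter leaf, 26 (photometer x) x 12 (photometer y) x 30 mm high, with a white pointer. Origin: centre of its foot, 55 mm above the bench; its top is 85 mm above the bench. Axes parallel to the photometer's. Shut, its origin is at x = -33, y = -20 mm in the photometer's frame; it slides only along the photometer's y.
- shutter (a joint): Travel of the shutter along the photometer's +y (its left), in m: 0 shut (start), 0.025 half open, 0.050 wide open at the stop. The spring pushes it shut with 4 N at 0, 9.5 N at half and 15 N wide open (220 N/m); let go, it snaps shut.
- half_mark (a point): The yellow half-open mark: on the housing's top (z = 50 mm) on the tab's line of travel, at x = -33, y = +5 mm in the photometer's frame. Half open, the tab's centre stands right above it. It is drawn on the front rail and down the housing's front at this y; white marks on the rail 25 mm to either side show shut and wide open.
- cover_glass_box: Bystander: small white and green box of cover glasses, 36 x 36 x 16 mm. Origin: centre of its underside. It and the filter block stand at either of two places. Leave it alone.
- petri_dish: Bystander: clear petri dish, 57 mm across, 14 mm high, origin at the centre of its underside. Leave it alone.
- blue_bottle: Bystander: blue stain bottle with black dropper cap, 44 mm across, 119 mm high, origin at the centre of its underside. Leave it alone.
There are look-alikes about, which are no part of the job. Several things have the shape of the filter_block; the one meant has the colours described above.

How it is judged:
By the outcome, as a careful person would: the job done as asked, in the order asked, and still so for the second after the job is handed in, while the arm keeps its last pose, push and grip.
It also fails if it takes over 48 s, if anything falls off the work surface, if the arm or the gripper's body presses on something with over 40 N, if the wrist force passes 120 N, or if a joint passes its speed limit or range.

### The arm

A 6-joint arm with a two-finger parallel gripper is mounted at the origin on a cart in front of the work surface, level with it; the furniture and walls round the work are solid. World frame = base frame: x ahead of the robot, y to its left, z up, the work surface at z = 0. Lengths are in m, angles in rad, forces in N, time in s.
With the tool pointing down it reaches from about 0.225 to 0.725 m from the base axis. Payload 3.1 kg.
Tool frame: the origin (TCP) lies at the very end of the fingers, on their centre line; the grasp point (between the pads) lies 19 mm behind it; z points along the fingers, y is the line along which they close (so a half turn about z gives the same grasp; the last joint's range is limited). The gripper opens to 85 mm and grips with 20 to 120 N. Pads are 22 mm wide; open, the fingers measure 114 mm over their backs; the gripper's body (76 mm by 85 mm) begins 54 mm behind the grasp point. The pads swing forward as they close: fully open they stand 13 mm farther back than shut.
Start: joints at [1.214, 0.048, 0.099, 1.622, 0, 1.443], TCP at [0.119, 0.511, 0.231] pointing down, gripper open.
Joint ranges: [-2.91, 2.91], [-0.99, 1.94], [-1.21, 1.42], [-2.12, 2.29], [-1.49, 1.47], [-3.14, 3.14]. Speed limits (rad/s): [2.79, 2.79, 3.14, 3.14, 3.14, 3.14].

### API

Orientations are given as a 3x3 rotation matrix whose columns are the frame's x, y, z axes.
In Python, from station import observe, snapshot, hand_in gives the robot as it stands. The module is installed in compiled form; this text tells all that it offers.
- The arm moves only by the tool send_rows, never from a script. Its argument "steps" is one flat list of numbers, 7 for each row, row after row: the turn, a rotation vector about the tool's x, y, z in rad, then the shift along the tool's x, y, z in m, then the finger opening in m, from 0 to 0.0854. A call has 1 to 10 rows; each row is the pose to reach, as a shift and turn from the pose commanded when the call began, along the tool's axes at that moment; what a row does not reach only later rows make up. A row lasts 1/10 s, in which the tool goes at most 50 mm and 8.59 degrees, less where a joint would pass 70% of its speed; a pose out of reach is approached as far as the arm can. A call with a gripper value outside its range is refused whole. The fingers move at their own pace and stop on an object; the grip force is fixed at half the most. Time passes only in rows, so rows that repeat a pose let the fingers close. It gives the time, the measured TCP pose, the force, the opening and the grip force at its end, in the units of the state.
- observe(): the state, without advancing time (a new reading comes with each control period).
- snapshot(name): name is "scene" or "top" or "wrist"; returns a dict with "frame" (384x512x3 uint8, red, green, blue), "vfov" (degrees; the focal length in pixels is half the picture's height over the tangent of half this angle, whatever the lens; pixels are square), "cx", "cy" (the principal point, pixels), "cam_to_world" (4x4, takes a point from camera to world coordinates); the wrist camera has in their place "mount" (4x4, takes a point from camera to tool coordinates, whose origin is the TCP and whose axes are the flange's). Camera axes: x right, y down, z forward; pixel columns grow to the right and rows downward; lengths in m; the calibration is good to about 2 mm. A picture is of the moment at which its call begins: read the wrist's pose just before it. There is no depth.
- hand_in(): hands the job in; it is judged then, once.
The state is a dict: "time_s": time; "joint_pos": joint angles; "qvel": joint speeds; "effort": joint torques, N m; "ee_pos": TCP position; "eef_rot": TCP orientation; "ft_force": force on the tool from outside, world axes, zero at the start; "moment": the same for the moment, N m; "width": finger opening in m; "grip_force": force on a finger pad.
Only numpy, scipy, OpenCV 4.12 (cv2) and the standard library are available. Lean on these libraries where they do the work, as an engineer would, in place of code of your own. Each camera call takes 0.05 s, during which the arm holds its last target. There are 200 camera calls.

## Working session

There is one attempt and no reset: what is moved stays moved. The work goes in short steps, Python scripts to look and compute and a tool call to move; the robot and the scene stay as the last step left them, time stands still between calls to the robot, and variables do not carry over. Pictures are saved under pics/ and viewed, at most 10 in all, crops included, and the job is handed in when it is done.

Besides the shell and the picture viewer there is one more tool, called after "Emit:" by a JSON object that holds its "name" and its "arguments". send_rows: Moves the arm, as the interface text tells. Its arguments: {"type":"object","properties":{"steps":{"type":"array"}},"required":["steps"]}

```bash
mkdir -p pics
cat > h.py <<'E'
import numpy as np,cv2
from station import observe,snapshot,hand_in
def cam(s,o=None):
    f=s["frame"].shape[0]/2/np.tan(np.radians(s["vfov"])/2)
    if "cam_to_world" in s: M=np.array(s["cam_to_world"])
    else:
        T=np.eye(4);T[:3,:3]=o["eef_rot"];T[:3,3]=o["ee_pos"];M=T@np.array(s["mount"])
    return f,s["cx"],s["cy"],M
def ray(c,u,v,z):
    f,cx,cy,M=c
    d=M[:3,:3]@np.array([(u-cx)/f,(v-cy)/f,1]);p=M[:3,3]
    return p+d*(z-p[2])/d[2]
def proj(c,P):
    f,cx,cy,M=c
    q=M[:3,:3].T@(np.array(P)-M[:3,3]);return q[0]/q[2]*f+cx,q[1]/q[2]*f+cy
def save(fr,name): cv2.imwrite("pics/"+name,fr[...,::-1])
E
python3 - <<'E'
from h import *
np.set_printoptions(precision=3,suppress=True)
o=observe();print(o)
a=snapshot("scene");b=snapshot("top");w=snapshot("wrist")
for n,s in zip("abw",(a,b,w)):
    np.save(n,s,allow_pickle=True);print(n,{k:v for k,v in s.items() if k!="frame"})
save(cv2.resize(b["frame"],(800,600),interpolation=cv2.INTER_CUBIC),"top.png");save(a["frame"],"scene.png")
E
```

```text
{'time_s': 0.0, 'joint_pos': array([1.214, 0.049, 0.098, 1.622, 0.   , 1.443]), 'qvel': array([-0.   ,  0.002, -0.001, -0.001, -0.   ,  0.001]), 'effort': array([  0.001, -33.878,  32.001,   0.02 ,  -0.   ,   0.   ]), 'ee_pos': array([0.119, 0.511, 0.23 ]), 'eef_rot': array([[-0.974,  0.227, -0.001],
       [ 0.227,  0.974, -0.002],
       [ 0.   , -0.002, -1.   ]]), 'ft_force': array([-0.303,  0.384, -0.234]), 'moment': array([ 0.015, -0.03 ,  0.038]), 'grip_force': 0.0, 'width': 0.08536408238546281}
a {'vfov': 49.881986874083225, 'cx': 258.16418033797015, 'cy': 195.03484271261658, 'cam_to_world': array([[ 0.587, -0.459,  0.666, -0.034],
       [-0.809, -0.347,  0.474, -0.153],
       [ 0.014, -0.818, -0.576,  0.553],
       [ 0.   ,  0.   ,  0.   ,  1.   ]])}
b {'vfov': 42.52315336585715, 'cx': 250.8050202470739, 'cy': 199.07994927749817, 'cam_to_world': array([[ 0.02 , -0.994,  0.103,  0.414],
       [-1.   , -0.019,  0.016,  0.238],
       [-0.014, -0.103, -0.995,  1.13 ],
       [ 0.   ,  0.   ,  0.   ,  1.   ]])}
w {'vfov': 65.81843351348584, 'cx': 254.69923678428677, 'cy': 192.13783843750736, 'mount': array([[-0.001, -0.964, -0.265,  0.067],
       [ 1.   , -0.001,  0.   , -0.001],
       [-0.001, -0.265,  0.964, -0.142],
       [ 0.   ,  0.   ,  0.   ,  1.   ]])}
```

View pics/top.png

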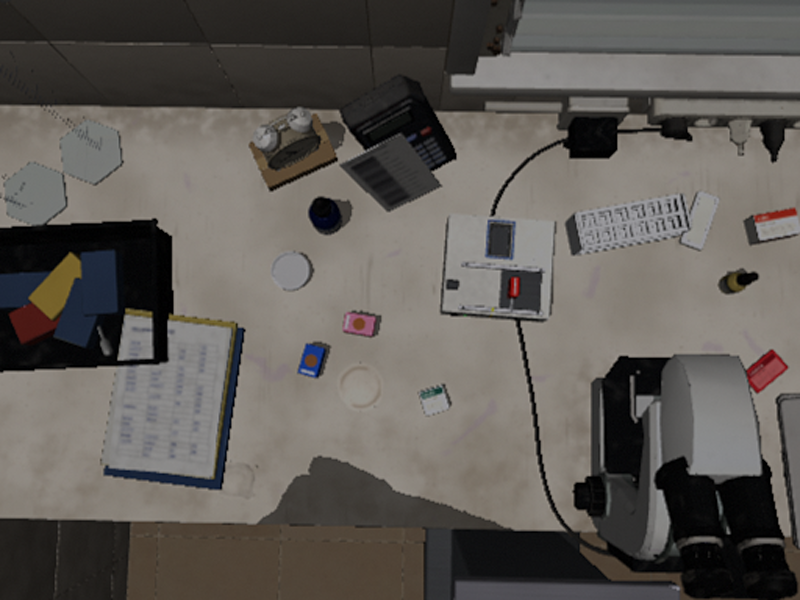

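View pics/scene.png

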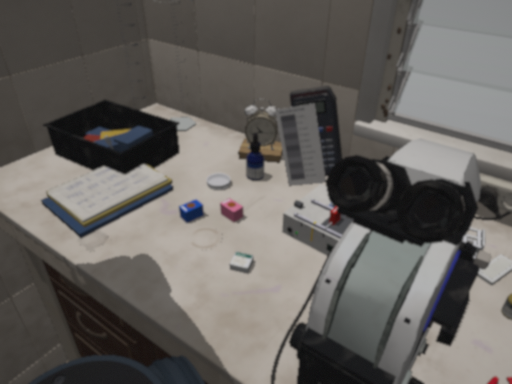

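The top view shows these block-shaped candidates, in 800x600 pixels:
- **Blue with amber disc (312,360):** this fits the description.
- **Pink with amber disc (360,323):** wrong colour.
- **Red tray (767,370) and the blue sheets in the black bin (90,290):** not blocks.

The photometer's corners are near (447,217), (555,220), (550,320) and (442,313). Its recess is at (500,240) and the red tab at (514,287). Next I'll measure these and crop the blue block.

Run:
```python
from h import *
np.set_printoptions(precision=4,suppress=True)
b=np.load("b.npy",allow_pickle=True).item();a=np.load("a.npy",allow_pickle=True).item()
c=cam(b);fr=b["frame"];hsv=cv2.cvtColor(fr,cv2.COLOR_RGB2HSV)
print("base px",proj(c,[0,0,0]),"tcp px",proj(c,[.119,.511,.23]))
# blue block
m=cv2.inRange(hsv,(105,120,60),(130,255,255));m[:, :185]=0
for ct in cv2.findContours(m,0,2)[0]:
    if cv2.contourArea(ct)>25:
        r=cv2.minAreaRect(ct);print("blue",r,ray(c,*r[0],.03))
        bx=cv2.boxPoints(r);P=np.array([ray(c,u,v,.03)[:2] for u,v in bx]);print(P.tolist())
# red tab
m=cv2.inRange(hsv,(0,150,90),(8,255,255))|cv2.inRange(hsv,(172,150,90),(180,255,255))
for ct in cv2.findContours(m,0,2)[0]:
    if cv2.contourArea(ct)>15:
        r=cv2.minAreaRect(ct);print("red",r,ray(c,*r[0],.085))
# housing
m=cv2.inRange(hsv,(0,0,150),(180,40,255));m[:130]=0;m[215:]=0;m[:,:278]=0;m[:,362:]=0
m=cv2.morphologyEx(m,cv2.MORPH_CLOSE,np.ones((9,9)))
ct=max(cv2.findContours(m,0,2)[0],key=cv2.contourArea);r=cv2.minAreaRect(ct);print("house",r,ray(c,*r[0],.05))
print(np.array([ray(c,u,v,.05)[:2] for u,v in cv2.boxPoints(r)]))
ap=cv2.approxPolyDP(cv2.convexHull(ct),4,True)[:,0];print(ap.tolist(),np.array([ray(c,u,v,.05)[:2] for u,v in ap]))
k1=cv2.resize(fr[130:215,275:365],None,fx=5,fy=5,interpolation=cv2.INTER_CUBIC)
k2=cv2.resize(fr[190:275,185:255],None,fx=5,fy=5,interpolation=cv2.INTER_CUBIC)
save(np.hstack([k1,k2]),"crop.png")
```

```text
base px (np.float64(363.1258557742924), np.float64(443.0522826507319)) tcp px (np.float64(99.57563208392119), np.float64(415.4054656793579))
blue ((198.8773651123047, 230.1792449951172), (12.225089073181152, 19.64255714416504), 15.94539737701416) [0.4558 0.3701 0.03  ]
[[0.43820354609648277, 0.38864982420479643], [0.48053382727975386, 0.37795697535467043], [0.4735401874030183, 0.351425238874938], [0.43128028917590533, 0.36220733009518324]]
red ((489.131103515625, 237.057373046875), (15.620499610900879, 25.479341506958008), 50.19443130493164) [ 0.4514 -0.2469  0.085 ]
red ((495.85601806640625, 137.2080078125), (4.114365577697754, 26.653934478759766), 79.69515228271484) [ 0.6652 -0.2674  0.085 ]
house ((317.1603698730469, 167.77413940429688), (70.17281341552734, 73.63741302490234), 3.3664605617523193) [0.598  0.1101 0.05  ]
[[0.5194 0.1911]
 [0.6844 0.1838]
 [0.6776 0.028 ]
 [0.5133 0.0376]]
[[353, 142], [350, 202], [286, 202], [281, 185], [288, 140], [319, 131]] [[0.6574 0.031 ]
 [0.5234 0.0377]
 [0.5207 0.1779]
 [0.5582 0.1894]
 [0.6594 0.1753]
 [0.681  0.1065]]
```

View pics/crop.png

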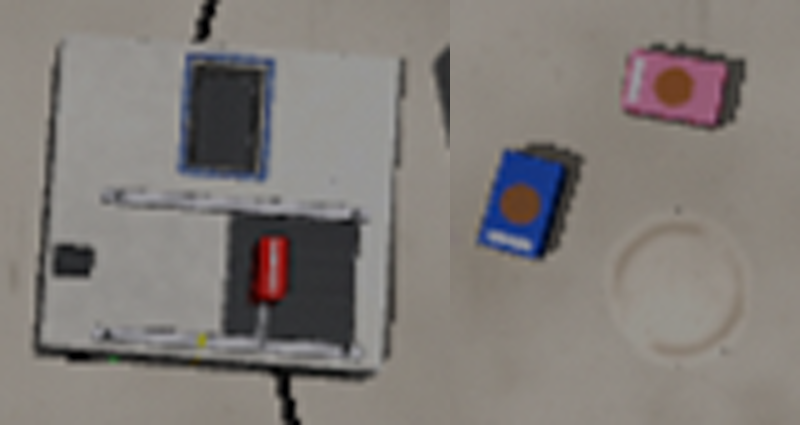

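The crop confirms the target: a blue top with an amber disc at crop (520,203) and a white line at (510,240). The look-alike is pink. The crop also shows the recess outline centred at crop (227,117), the tab at (270,268) and the yellow mark at (202,340).

Run:
```python
from h import *
np.set_printoptions(precision=4,suppress=True)
b=np.load("b.npy",allow_pickle=True).item();c=cam(b);q=lambda x,y:(275+(x+.5)/5-.5,130+(y+.5)/5-.5)
top=[[63,38],[403,58],[37,347],[384,366]]
P=np.array([ray(c,*q(*t),.05)[:2] for t in top]);print("corners",P, "centre",P.mean(0), np.linalg.norm(P[0]-P[1]),np.linalg.norm(P[0]-P[2]))
R=np.array([ray(c,*q(*t),.05)[:2] for t in [[187,55],[275,60],[180,172],[265,180]]]);print("recess",R,R.mean(0))
print("yaw recess",np.degrees(np.arctan2(*((R[0]+R[1]-R[2]-R[3])[::-1]))),"yaw box",np.degrees(np.arctan2(*((P[0]+P[1]-P[2]-P[3])[::-1]))))
t=ray(c,*q(275,266),.085);print("tab",t, "yellow",ray(c,*q(202,340),.058))
for d in(-2,-4,-6,-8):
    y=np.radians(d);Rm=np.array([[np.cos(y),-np.sin(y)],[np.sin(y),np.cos(y)]])
    print(d,"tab pred",R.mean(0)+Rm@[-.071,-.02],"half",R.mean(0)+Rm@[-.071,.005],"centre",R.mean(0)+Rm@[-.038,0])
o=observe();print(np.degrees(np.arctan2(o["eef_rot"][1,1],o["eef_rot"][0,1])))
```

```text
corners [[0.6658 0.1771]
 [0.6593 0.0261]
 [0.5272 0.1868]
 [0.5217 0.0346]] centre [0.5935 0.1062] 0.15111810660453318 0.13893266203919813
recess [[0.659  0.1219]
 [0.6574 0.0829]
 [0.6062 0.1246]
 [0.6033 0.0871]] [0.6315 0.1041]
yaw recess -3.6889038998604993 yaw box -3.758076986917967
tab [0.5601 0.0875 0.085 ] yellow [0.5308 0.1153 0.058 ]
-2 tab pred [0.5598 0.0866] half [0.5607 0.1116] centre [0.5935 0.1054]
-4 tab pred [0.5593 0.0891] half [0.561  0.1141] centre [0.5936 0.1068]
-6 tab pred [0.5588 0.0916] half [0.5614 0.1165] centre [0.5937 0.1081]
-8 tab pred [0.5584 0.0942] half [0.5619 0.1189] centre [0.5939 0.1094]
76.89117856555912
```

```bash
cat >> h.py <<'E'
from scipy.spatial.transform import Rotation as Ro
np.set_printoptions(precision=4,suppress=True)
def goal(xyz,yawy):
    "needed turn and shift in tool axes to reach xyz, pointing down, tool y at yawy deg"
    o=observe();R=np.array(o["eef_rot"]);a=np.radians(yawy);y=np.array([np.cos(a),np.sin(a),0]);z=np.array([0,0,-1.])
    T=np.c_[np.cross(y,z),y,z]
    print("t",round(o["time_s"],2),"at",o["ee_pos"],"w",round(o["width"],4),"F",o["ft_force"]);print("turn",Ro.from_matrix(R.T@T).as_rotvec(),"shift",R.T@(np.array(xyz)-o["ee_pos"]))
E
python3 - <<'E'
from h import *
goal([.4558,.3701,.13],75.8)
b=np.load("b.npy",allow_pickle=True).item();c=cam(b)
for u,v,z in [(595,380,.1),(640,400,.25),(690,590,.3),(690,590,.4),(670,480,.3)]: print(u,v,z,ray(c,u/1.5625,v/1.5625,z))
E
```

```text
t 0.15 at [0.1189 0.5109 0.2303] w 0.0855 F [-0.1475 -1.139   0.2101]
turn [-0.0019 -0.0002  0.019 ] shift [-0.3601 -0.0605  0.1004]
595 380 0.1 [ 0.4337 -0.0166  0.1   ]
640 400 0.25 [ 0.4094 -0.0301  0.25  ]
690 590 0.3 [ 0.2147 -0.064   0.3   ]
690 590 0.4 [ 0.2388 -0.0277  0.4   ]
670 480 0.3 [ 0.3266 -0.0452  0.3   ]
```

Emit:
{"name": "send_rows", "arguments": {"steps": [0, 0, 0.003, -0.045, -0.008, 0.012, 0.085, 0, 0, 0.006, -0.09, -0.015, 0.025, 0.085, 0, 0, 0.009, -0.135, -0.023, 0.038, 0.085, 0, 0, 0.012, -0.18, -0.03, 0.05, 0.085, 0, 0, 0.015, -0.225, -0.038, 0.063, 0.085, 0, 0, 0.017, -0.27, -0.045, 0.075, 0.085, 0, 0, 0.019, -0.315, -0.053, 0.088, 0.085, -0.002, 0, 0.019, -0.36, -0.0605, 0.1, 0.085, -0.002, 0, 0.019, -0.36, -0.0605, 0.1, 0.085, -0.002, 0, 0.019, -0.36, -0.0605, 0.1, 0.085]}}

```text
time_s: 1.15
ee_pos: [0.456, 0.3697, 0.13]
eef_rot: [[-0.969, 0.248, -0.002], [0.248, 0.969, 0.001], [0.002, 0.0, -1.0]]
ft_force: [-0.4, 1.2, -0.2]
width: 0.0849
grip_force: 0.0
```

Run:
```python
from h import *
o=observe();s=snapshot("wrist");c=cam(s,o);fr=s["frame"];hsv=cv2.cvtColor(fr,cv2.COLOR_RGB2HSV)
m=cv2.inRange(hsv,(105,110,50),(130,255,255))
print("expect",proj(c,[.4558,.3701,.03]))
for ct in cv2.findContours(m,0,2)[0]:
    if cv2.contourArea(ct)>300:
        r=cv2.minAreaRect(ct);print("blue",r);P=np.array([ray(c,u,v,.03)[:2] for u,v in cv2.boxPoints(r)]);print(P,P.mean(0),P.tolist())
m=cv2.inRange(hsv,(8,120,60),(22,255,255))
for ct in cv2.findContours(m,0,2)[0]:
    if cv2.contourArea(ct)>100: (u,v),rr=cv2.minEnclosingCircle(ct);print("amber",u,v,rr,ray(c,u,v,.03))
goal([.4558,.3701,.016],75.8)
save(fr,"w1.png")
```

```text
expect (np.float64(255.69334892319054), np.float64(191.9157571594281))
blue ((255.0, 189.5), (53.0, 32.0), 90.0)
[[0.4284 0.3629]
 [0.435  0.3885]
 [0.4801 0.3776]
 [0.4732 0.3507]] [0.4541 0.3699] [[0.42840150616628797, 0.3628868342187067], [0.4349793120525755, 0.3884742434789258], [0.4800628487496336, 0.3775853446288056], [0.47315198039596107, 0.3507248016578097]]
blue ((374.9039611816406, 103.92182922363281), (208.1176300048828, 11.579244613647461), 88.13737487792969)
[[0.3368 0.4824]
 [0.3386 0.4906]
 [0.497  0.4736]
 [0.4948 0.4639]] [0.4168 0.4776] [[0.33675776792892054, 0.4824407732172439], [0.33859340224198087, 0.49055822579812025], [0.4969828544571909, 0.4735866543168157], [0.4948395574204391, 0.46388787260964004]]
amber 198.0 266.0 9.486932754516602 [0.5104 0.302  0.03  ]
amber 255.2954559326172 192.64772033691406 9.9856595993042 [0.4563 0.3696 0.03  ]
t 1.2 at [0.4554 0.3705 0.1308] w 0.0852 F [-0.2387  0.1714  0.4904]
turn [ 0.0012 -0.0016 -0.0005] shift [-0.0006 -0.0005  0.1148]
```

View pics/w1.png

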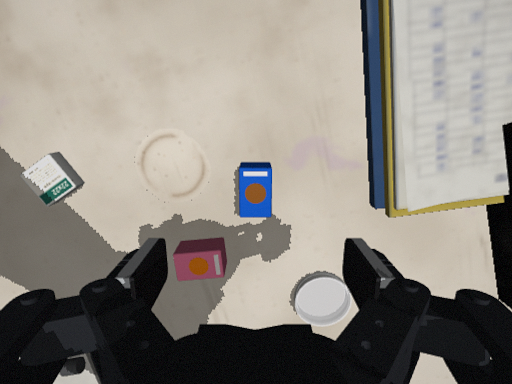

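The wrist view shows the blue block at (255,190), centred between the fingers. The pink look-alike is at (200,258), the dish at (322,298) and the cover-glass box at (55,180); all three are clear. I'll descend and grip the top half of the block.

Emit:
{"name": "send_rows", "arguments": {"steps": [0, 0, 0, -0.0005, 0, 0.03, 0.055, 0, 0, 0, -0.0005, 0, 0.06, 0.055, 0, 0, 0, -0.0005, 0, 0.09, 0.055, 0, 0, 0, -0.0005, 0, 0.11, 0.055, 0, 0, 0, -0.0005, 0, 0.118, 0.055, 0, 0, 0, -0.0005, 0, 0.118, 0.02, 0, 0, 0, -0.0005, 0, 0.118, 0.02, 0, 0, 0, -0.0005, 0, 0.118, 0.02, 0, 0, 0, -0.0005, 0, 0.118, 0.02, 0, 0, 0, -0.0005, 0, 0.118, 0.02]}}

```text
time_s: 2.2
ee_pos: [0.4576, 0.3717, 0.0151]
eef_rot: [[-0.969, 0.245, 0.003], [0.245, 0.969, 0.004], [-0.002, 0.005, -1.0]]
ft_force: [-0.7, 0.0, 4.5]
width: 0.0269
grip_force: 62.2
```

Emit:
{"name": "send_rows", "arguments": {"steps": [0, 0, 0, 0, 0, -0.01, 0.02, 0, 0, 0, 0, 0, -0.05, 0.02, 0, 0, 0, 0, 0, -0.09, 0.02, 0, 0, 0, 0, 0, -0.125, 0.02, 0, 0, 0, 0, 0, -0.125, 0.02]}}

```text
time_s: 2.7
ee_pos: [0.4601, 0.3727, 0.1463]
eef_rot: [[-0.969, 0.245, 0.011], [0.246, 0.969, 0.009], [-0.009, 0.011, -1.0]]
ft_force: [0.9, 0.7, 0.1]
width: 0.0265
grip_force: 61.7
```

Run:
```python
from h import *
goal([.6315,.1041,.14],86.3)
```

```text
t 2.7 at [0.4601 0.3727 0.1463] w 0.0265 F [0.8881 0.6825 0.1269]
turn [ 0.0104  0.0099 -0.1835] shift [-0.2321 -0.2183  0.0059]
```

Emit:
{"name": "send_rows", "arguments": {"steps": [0, 0, -0.02, -0.03, -0.028, 0, 0.02, 0, 0, -0.05, -0.065, -0.06, 0, 0.02, 0, 0, -0.08, -0.1, -0.093, 0, 0.02, 0, 0, -0.11, -0.135, -0.126, 0, 0.02, 0, 0, -0.14, -0.17, -0.16, 0, 0.02, 0, 0, -0.165, -0.2, -0.19, 0, 0.02, 0, 0, -0.1835, -0.232, -0.218, 0.003, 0.02, 0, 0, -0.1835, -0.232, -0.218, 0.006, 0.02, 0, 0, -0.1835, -0.232, -0.218, 0.006, 0.02, 0, 0, -0.1835, -0.232, -0.218, 0.006, 0.02]}}

```text
time_s: 3.7
ee_pos: [0.627, 0.103, 0.1312]
eef_rot: [[-0.998, 0.064, -0.001], [0.064, 0.998, 0.002], [0.002, 0.002, -1.0]]
ft_force: [-1.3, -0.1, -0.1]
width: 0.0266
grip_force: 61.7
```

Run:
```python
from h import *
goal([.6315,.1041,.14],86.3)
o=observe();s=snapshot("wrist");np.savez("w2",s=s,o=o,allow_pickle=True);c=cam(s,o);fr=s["frame"]
print("expect recess",proj(c,[.6315,.1041,.05]),"tab",proj(c,[.5595,.0885,.085]),"tcp",proj(c,o["ee_pos"]))
print(o["eef_rot"])
save(fr,"w2.png")
```

```text
t 3.7 at [0.627  0.103  0.1312] w 0.0266 F [-1.3381 -0.0634 -0.1309]
turn [ 0.0022 -0.0015  0.0007] shift [-0.0044  0.0015 -0.0088]
expect recess (np.float64(257.05859812248883), np.float64(203.88944135592752)) tab (np.float64(224.92272805928587), np.float64(111.07700474836831)) tcp (np.float64(256.01924821432243), np.float64(242.84328110527542))
[[-0.998   0.0638 -0.0014]
 [ 0.0638  0.998   0.0023]
 [ 0.0015  0.0022 -1.    ]]
```

View pics/w2.png

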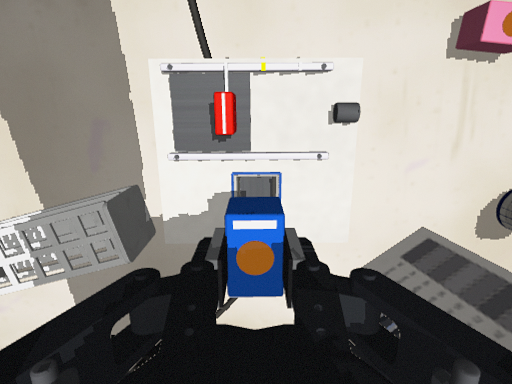

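The block is held square between the pads, with its amber disc at (255,258). The recess outline's near edge spans (232,173) to (281,173). The tab is shut at (225,113), the yellow mark is at (263,67), and the rails lie level in the picture, so the yaw fits.

Run:
```python
from h import *
d=np.load("w2.npz",allow_pickle=True);s=d["s"].item();o=d["o"].item();c=cam(s,o);fr=s["frame"];hsv=cv2.cvtColor(fr,cv2.COLOR_RGB2HSV)
R=np.array(o["eef_rot"]);p=o["ee_pos"]
def tool(P): return R.T@(P-p)
m=cv2.inRange(hsv,(95,80,40),(130,255,255))
for r in (173,174,175,180,185,190): print(r,np.flatnonzero(m[r,215:300])[[0,-1]]+215)
for col in(236,245,255,265,277):
    rr=np.flatnonzero(m[165:182,col])+165;print(col,rr)
for r in (220,230,250,270,290): print("blk",r,np.flatnonzero(m[r,215:300])[[0,-1]]+215)
for col in(235,255,275): 
    print("col",col,np.flatnonzero(m[185:310,col])[[0,-1]]+185,[hsv[r,col,2] for r in range(205,220)])
ma=cv2.inRange(hsv,(8,120,60),(22,255,255));ct=max([k for k in cv2.findContours(ma,0,2)[0] if 150<k[0,0,0]<350],key=cv2.contourArea)
(u,v),rr=cv2.minEnclosingCircle(ct);zt=p[2]+.015;P=ray(c,u,v,zt);print("amber",u,v,rr,"world",P,"tool",tool(P))
m1=cv2.inRange(hsv,(22,150,100),(35,255,255))
for ct in cv2.findContours(m1,0,2)[0]:
    if cv2.contourArea(ct)>4: u,v=cv2.minAreaRect(ct)[0];print("yellow",u,v,ray(c,u,v,.058))
```

```text
173 [232 281]
174 [231 281]
175 [231 281]
180 [231 281]
185 [231 280]
190 [232 280]
236 [172 173 174]
245 [172 173]
255 [172 173]
265 [172 173]
277 [172 173]
blk 220 [225 284]
blk 230 [225 284]
blk 250 [227 283]
blk 270 [227 282]
blk 290 [228 282]
col 235 [197 296] [np.uint8(90), np.uint8(90), np.uint8(91), np.uint8(91), np.uint8(93), np.uint8(92), np.uint8(92), np.uint8(87), np.uint8(104), np.uint8(168), np.uint8(216), np.uint8(221), np.uint8(225), np.uint8(227), np.uint8(225)]
col 255 [197 295] [np.uint8(91), np.uint8(92), np.uint8(93), np.uint8(92), np.uint8(91), np.uint8(95), np.uint8(92), np.uint8(88), np.uint8(107), np.uint8(168), np.uint8(213), np.uint8(223), np.uint8(226), np.uint8(226), np.uint8(227)]
col 275 [197 295] [np.uint8(92), np.uint8(93), np.uint8(92), np.uint8(94), np.uint8(93), np.uint8(93), np.uint8(90), np.uint8(91), np.uint8(117), np.uint8(168), np.uint8(205), np.uint8(221), np.uint8(229), np.uint8(226), np.uint8(228)]
amber 254.81753540039062 257.556884765625 18.391124725341797 world [0.6276 0.1022 0.1462] tool [-0.0006 -0.0006 -0.015 ]
yellow 263.0 66.5 [0.5321 0.1143 0.058 ]
```

Run:
```python
from h import *
d=np.load("w2.npz",allow_pickle=True);s=d["s"].item();o=d["o"].item();c=cam(s,o);R=np.array(o["eef_rot"]);p=np.array(o["ee_pos"])
T=lambda u,v,z:R.T@(ray(c,u,v,z)-p)
zt=p[2]+.015
print("block near/far mid",T(255,213.7,zt),T(255,295.8,zt),"sides",T(225.5,230,zt),T(284.5,230,zt))
print("block bottom near",T(255,197,p[2]-.015))
print("outline near",T(256.3,171.7,.05),T(256.3,174,.05),"sides",T(231,180,.05),T(281.5,180,.05))
goal([.6315,.1041,.14],86.3)
```

```text
block near/far mid [ 0.0214 -0.0005 -0.015 ] [-0.0214 -0.0006 -0.015 ] sides [ 0.0135 -0.0142 -0.015 ] [ 0.0134  0.0131 -0.015 ]
block bottom near [ 0.0206 -0.0005  0.015 ]
outline near [0.0214 0.0006 0.0813] [0.0196 0.0006 0.0813] sides [ 0.0149 -0.0189  0.0812] [0.0148 0.0202 0.0813]
t 3.75 at [0.6271 0.1034 0.1316] w 0.0266 F [ 0.1762 -0.4335 -0.4564]
turn [ 0.0022 -0.0007  0.0015] shift [-0.0043  0.001  -0.0084]
```

Emit:
{"name": "send_rows", "arguments": {"steps": [0.001, 0, 0, -0.003, 0.0005, 0.02, 0.02, 0.002, 0, 0.001, -0.0055, 0.001, 0.045, 0.02, 0.002, 0, 0.001, -0.0055, 0.001, 0.056, 0.02, 0.002, 0, 0.001, -0.0055, 0.001, 0.056, 0.02, 0.002, 0, 0.001, -0.0055, 0.001, 0.056, 0.02]}}

```text
time_s: 4.25
ee_pos: [0.6332, 0.1038, 0.0764]
eef_rot: [[-0.998, 0.064, 0.0], [0.064, 0.998, -0.0], [-0.0, -0.0, -1.0]]
ft_force: [0.5, -0.6, 0.4]
width: 0.0265
grip_force: 61.7
```

Run:
```python
from h import *
o=observe();s=snapshot("wrist");c=cam(s,o);fr=s["frame"];R=np.array(o["eef_rot"]);p=np.array(o["ee_pos"])
print(p,R[:,2],o["ft_force"],o["width"])
T=lambda u,v,z:R.T@(ray(c,u,v,z)-p)
hsv=cv2.cvtColor(fr,cv2.COLOR_RGB2HSV);m=cv2.inRange(hsv,(95,80,40),(130,255,255))
for v in range(140,215,4):
    k=np.flatnonzero(m[v,205:310])
    if len(k): print(v,k[[0,-1]]+205,len(k))
for u in(235,245,255,265,275): print(u,(np.flatnonzero(m[120:310,u])+120)[:6],[int(x) for x in hsv[190:222:2,u,2]])
save(cv2.resize(fr[90:310,170:350],None,fx=3,fy=2.7,interpolation=cv2.INTER_CUBIC)[:600],"w3.png")
```

```text
[0.6332 0.1038 0.0764] [ 0.0004 -0.     -1.    ] [ 0.4606 -0.6345  0.3701] 0.026503433948598068
180 [224 286] 63
184 [222 287] 6
188 [222 287] 6
192 [222 287] 7
196 [222 287] 15
200 [222 287] 59
204 [223 287] 60
208 [223 287] 63
212 [223 286] 63
235 [180 181 182 197 198 199] [105, 110, 89, 66, 87, 87, 89, 92, 90, 93, 91, 86, 169, 220, 225, 223]
245 [180 181 182 197 198 199] [105, 108, 58, 68, 89, 87, 88, 90, 91, 93, 91, 88, 167, 223, 225, 223]
255 [180 181 182 183 197 198] [102, 94, 60, 71, 91, 91, 89, 90, 91, 92, 90, 90, 167, 223, 226, 233]
265 [180 181 182 197 198 199] [107, 109, 95, 68, 88, 90, 92, 91, 90, 92, 92, 81, 171, 221, 227, 222]
275 [180 181 182 197 198 199] [57, 53, 63, 75, 90, 88, 92, 90, 91, 91, 94, 90, 169, 219, 225, 236]
```

View pics/w3.png

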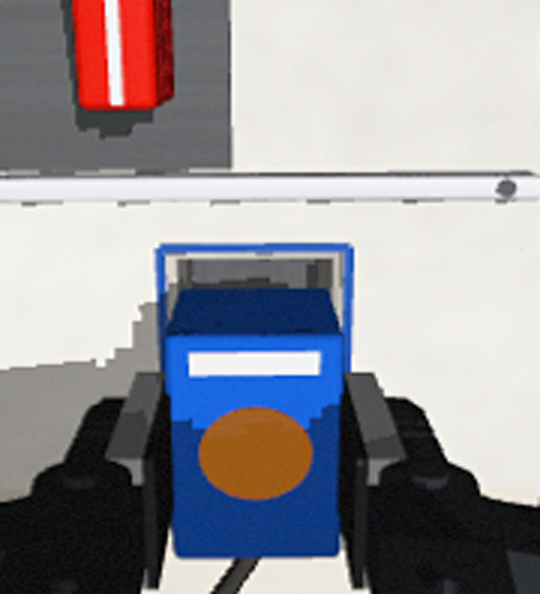

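The block is just above the recess. The outline's near edge is at row 180 and the block's near bottom edge at row 197. I'll compute what offset is left.

Run:
```python
from h import *
o=observe();s=snapshot("wrist");c=cam(s,o);R=np.array(o["eef_rot"]);p=np.array(o["ee_pos"])
T=lambda u,v,z:R.T@(ray(c,u,v,z)-p)
a=T(254.5,179.5,.05);b=T(254.5,196.7,p[2]-.015);n=T(254.5,213.8,p[2]+.015)
print("outline near",a,"block bottom",b,"top",n,"sides outline",T(222,186,.05),T(287.5,186,.05))
print("need x", a[0]-.0275-(b[0]-.022), a[0]-.0275-(n[0]-.022))
for r in (235,250,265):
    pass
print(p)
```

```text
outline near [ 0.0277 -0.0007  0.0272] block bottom [ 0.0208 -0.0008  0.015 ] top [ 0.0214 -0.0008 -0.015 ] sides outline [ 0.0238 -0.0199  0.0272] [0.0237 0.0187 0.0272]
need x 0.0014237655052639596 0.0007596026020392846
[0.634  0.1037 0.0773]
```

Emit:
{"name": "send_rows", "arguments": {"steps": [0, 0, 0, 0.001, 0, 0.005, 0.02, 0, 0, 0, 0.001, 0, 0.01, 0.02, 0, 0, 0, 0.001, 0, 0.014, 0.02, 0, 0, 0, 0.001, 0, 0.018, 0.02, 0, 0, 0, 0.001, 0, 0.021, 0.02, 0, 0, 0, 0.001, 0, 0.022, 0.02, 0, 0, 0, 0.001, 0, 0.022, 0.02]}}

```text
time_s: 5.05
ee_pos: [0.6323, 0.1031, 0.0535]
eef_rot: [[-0.998, 0.065, -0.0], [0.065, 0.998, -0.0], [0.0, -0.0, -1.0]]
ft_force: [0.4, -0.6, -0.9]
width: 0.0265
grip_force: 61.7
```

It entered with no force. I'll open, lift and close.

Emit:
{"name": "send_rows", "arguments": {"steps": [0, 0, 0, 0, 0, 0, 0.045, 0, 0, 0, 0, 0, 0, 0.05, 0, 0, 0, 0, 0, 0, 0.05, 0, 0, 0, 0, 0, -0.01, 0.05, 0, 0, 0, 0, 0, -0.03, 0.05, 0, 0, 0, 0, 0, -0.04, 0, 0, 0, 0, 0, 0, -0.04, 0, 0, 0, 0, 0, 0, -0.04, 0, 0, 0, 0, 0, 0, -0.04, 0, 0, 0, 0, 0, 0, -0.04, 0]}}

```text
time_s: 6.05
ee_pos: [0.6317, 0.1032, 0.0927]
eef_rot: [[-0.998, 0.065, -0.002], [0.065, 0.998, -0.0], [0.002, -0.0, -1.0]]
ft_force: [-0.1, 0.7, -0.1]
width: 0.0003
grip_force: 0.0
```

Run:
```python
from h import *
o=observe();s=snapshot("wrist");c=cam(s,o);fr=s["frame"];R=np.array(o["eef_rot"]);p=np.array(o["ee_pos"])
print(p,R[:,2],o["width"],"pred block top px",proj(c,[.6325,.1035,.064]),"z.05",proj(c,[.6325,.1035,.05]))
hsv=cv2.cvtColor(fr,cv2.COLOR_RGB2HSV);m=cv2.inRange(hsv,(95,80,40),(130,255,255))
for v in range(160,260,8):
    k=np.flatnonzero(m[v,205:310])
    if len(k): print(v,k[[0,-1]]+205,len(k))
save(cv2.resize(fr[60:310,130:380],(600,600),interpolation=cv2.INTER_CUBIC),"w4.png")
```

```text
[0.6317 0.1032 0.0927] [-0.0018 -0.0002 -1.    ] 0.00028027708821378285 pred block top px (np.float64(256.42959041273383), np.float64(224.0597590567276)) z.05 (np.float64(256.2954932274495), np.float64(216.28561107242126))
184 [226 285] 48
192 [227 285] 51
200 [226 285] 20
208 [227 285] 52
216 [227 285] 29
224 [227 285] 22
232 [228 284] 23
240 [282 284] 3
```

View pics/w4.png

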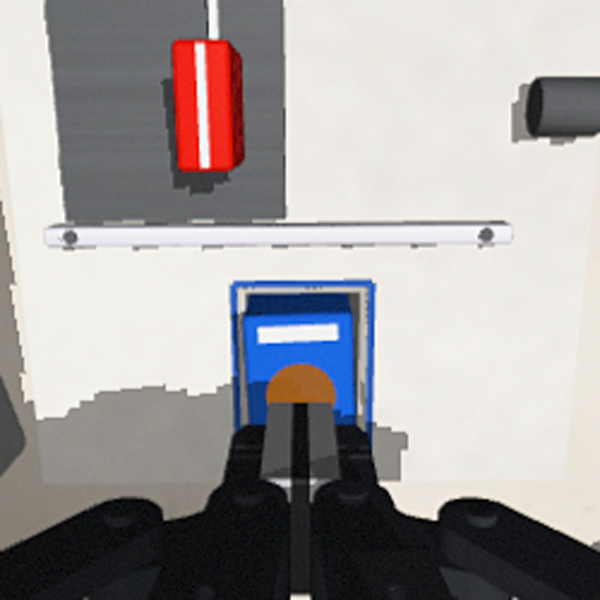

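The block sits upright in the recess, standing proud, with its amber disc under the closed fingertips at crop (300,390). The tab is still shut. I'll press down slowly.

Emit:
{"name": "send_rows", "arguments": {"steps": [0, 0, 0, 0, 0, 0.015, 0, 0, 0, 0, 0, 0, 0.024, 0, 0, 0, 0, 0, 0, 0.028, 0, 0, 0, 0, 0, 0, 0.031, 0, 0, 0, 0, 0, 0, 0.034, 0, 0, 0, 0, 0, 0, 0.037, 0, 0, 0, 0, 0, 0, 0.039, 0, 0, 0, 0, 0, 0, 0.041, 0, 0, 0, 0, 0, 0, 0.043, 0, 0, 0, 0, 0, 0, 0.043, 0]}}

```text
time_s: 7.1
ee_pos: [0.6316, 0.1032, 0.052]
eef_rot: [[-0.998, 0.065, -0.001], [0.065, 0.998, -0.0], [0.001, -0.0, -1.0]]
ft_force: [-4.7, -0.0, 6.2]
width: -0.0001
grip_force: 3.3
```

Emit:
{"name": "send_rows", "arguments": {"steps": [0, 0, 0, 0, 0, 0.002, 0, 0, 0, 0, 0, 0, 0.003, 0, 0, 0, 0, 0, 0, 0.004, 0, 0, 0, 0, 0, 0, 0.004, 0]}}

```text
time_s: 7.5
ee_pos: [0.6317, 0.1032, 0.05]
eef_rot: [[-0.998, 0.065, -0.0], [0.065, 0.998, -0.0], [0.0, -0.0, -1.0]]
ft_force: [-7.7, -0.6, 13.1]
width: -0.0005
grip_force: 6.6
```

Emit:
{"name": "send_rows", "arguments": {"steps": [0, 0, 0, 0, 0, 0.002, 0, 0, 0, 0, 0, 0, 0.004, 0, 0, 0, 0, 0, 0, 0.004, 0, 0, 0, 0, 0, 0, 0.004, 0]}}

```text
time_s: 7.9
ee_pos: [0.6318, 0.1032, 0.0499]
eef_rot: [[-0.998, 0.065, 0.002], [0.065, 0.998, -0.0], [-0.002, -0.0, -1.0]]
ft_force: [-12.6, -1.0, 26.3]
width: 0.0001
grip_force: 12.8
```

The press stopped hard at z=0.0499 under 26 N, so the block is flush. I'll lift, look, and head for the tab.

Emit:
{"name": "send_rows", "arguments": {"steps": [0, 0, 0, 0, 0, -0.02, 0, 0, 0, 0, 0, 0, -0.05, 0.02, 0, 0, 0, 0, 0, -0.08, 0.05, 0, 0, 0, 0.01, -0.002, -0.09, 0.05, 0, 0, 0, 0.04, -0.01, -0.09, 0.05, 0, 0, 0, 0.072, -0.0185, -0.09, 0.05, 0, 0, 0, 0.072, -0.0185, -0.09, 0.05, 0, 0, 0, 0.072, -0.0185, -0.09, 0.05]}}

```text
time_s: 8.7
ee_pos: [0.5577, 0.0893, 0.1314]
eef_rot: [[-0.998, 0.065, -0.002], [0.065, 0.998, -0.0], [0.002, -0.0, -1.0]]
ft_force: [0.2, -0.0, 0.4]
width: 0.05
grip_force: 0.0
```

Run:
```python
from h import *
goal([.5605,.088,.062],86.3)
o=observe();s=snapshot("wrist");b=snapshot("top");c=cam(s,o);fr=s["frame"];R=np.array(o["eef_rot"]);p=np.array(o["ee_pos"])
hsv=cv2.cvtColor(fr,cv2.COLOR_RGB2HSV);m=cv2.inRange(hsv,(0,150,60),(8,255,255))|cv2.inRange(hsv,(172,150,60),(180,255,255))
for ct in cv2.findContours(m,0,2)[0]:
    if cv2.contourArea(ct)>100:
        print("red",cv2.boundingRect(ct))
print("pred tab top",[proj(c,[.5605,.088,z]) for z in(.085,.055)])
print("pred edges top", proj(c,[.5605,.094,.085]),proj(c,[.5605,.082,.085]))
A=cv2.resize(fr[:,100:420],(400,480));B=cv2.resize(b["frame"][130:215,285:355],(396,480),interpolation=cv2.INTER_CUBIC)
save(np.hstack([A,B]),"w5.png")
```

```text
t 8.7 at [0.5577 0.0893 0.1314] w 0.05 F [ 0.1971 -0.03    0.3546]
turn [-0.0002 -0.0018 -0.0009] shift [-0.003  -0.0011  0.0694]
red (244, 189, 19, 46)
pred tab top [(np.float64(254.0283735574605), np.float64(217.36662226533969)), (np.float64(254.08299091420642), np.float64(203.95424701289144))]
pred edges top (np.float64(262.8865295038064), np.float64(216.8062357599629)) (np.float64(245.17914748734597), np.float64(217.92644384702749))
```

View pics/w5.png

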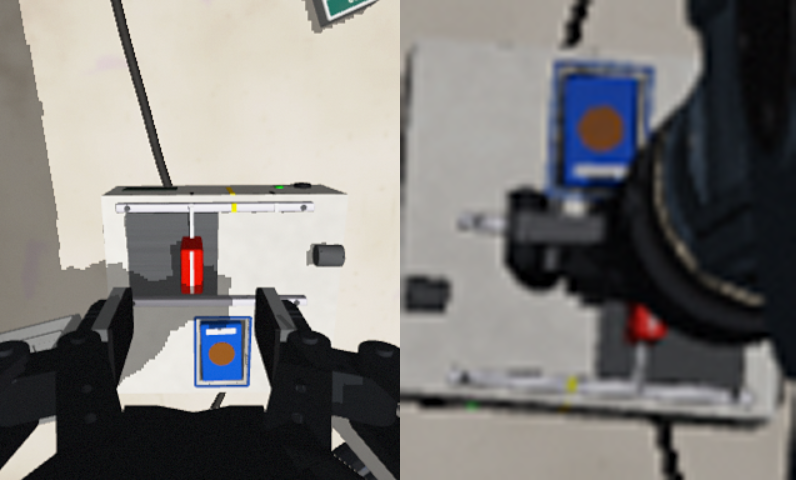

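The block is flush in the recess (left picture (222,352), right picture (603,128)). The tab is still shut at left (192,265), centred between the fingers. I'll descend and grip it.

Emit:
{"name": "send_rows", "arguments": {"steps": [0, 0, 0, -0.003, -0.0013, 0.02, 0.045, 0, 0, 0, -0.003, -0.0013, 0.045, 0.045, 0, 0, 0, -0.003, -0.0013, 0.06, 0.045, 0, 0, 0, -0.003, -0.0013, 0.068, 0.045, 0, 0, 0, -0.003, -0.0013, 0.068, 0.03, 0, 0, 0, -0.003, -0.0013, 0.068, 0.018, 0, 0, 0, -0.003, -0.0013, 0.068, 0.014, 0, 0, 0, -0.003, -0.0013, 0.068, 0.005, 0, 0, 0, -0.003, -0.0013, 0.068, 0.005, 0, 0, 0, -0.003, -0.0013, 0.068, 0.005]}}

```text
time_s: 9.8
ee_pos: [0.5635, 0.0878, 0.0665]
eef_rot: [[-0.998, 0.065, 0.003], [0.065, 0.998, -0.0], [-0.003, -0.0, -1.0]]
ft_force: [-0.4, -0.9, 5.2]
width: 0.0105
grip_force: 61.9
```

Emit:
{"name": "send_rows", "arguments": {"steps": [0, 0, 0, 0, 0.003, 0, 0.005, 0, 0, 0, 0, 0.007, 0, 0.005, 0, 0, 0, 0, 0.011, 0, 0.005, 0, 0, 0, 0, 0.015, 0, 0.005, 0, 0, 0, 0, 0.019, 0, 0.005, 0, 0, 0, 0, 0.022, 0, 0.005, 0, 0, 0, 0, 0.025, 0, 0.005, 0, 0, 0, 0, 0.025, 0, 0.005, 0, 0, 0, 0, 0.025, 0, 0.005]}}

```text
time_s: 10.7
ee_pos: [0.5648, 0.1095, 0.0665]
eef_rot: [[-0.998, 0.067, 0.002], [0.067, 0.998, -0.007], [-0.003, -0.007, -1.0]]
ft_force: [-0.7, -8.2, 7.1]
width: 0.0106
grip_force: 62.4
```

```bash
cat > m.py <<'E'
from h import *
import sys
o=observe();s=snapshot("wrist");b=snapshot("top");c=cam(s,o);fr=s["frame"];R=np.array(o["eef_rot"]);p=np.array(o["ee_pos"])
print(p,"s",R[:,1]@p,"travel",R[:,1]@p-.1240,"F",o["ft_force"],o["width"],"effort",o["effort"])
hsv=cv2.cvtColor(fr,cv2.COLOR_RGB2HSV)
m1=cv2.inRange(hsv,(22,120,100),(35,255,255))
for ct in cv2.findContours(m1,0,2)[0]:
    if cv2.contourArea(ct)>3: print("yellow",cv2.boundingRect(ct),R.T@(ray(c,*cv2.minAreaRect(ct)[0],.058)-p))
m=cv2.inRange(hsv,(0,150,60),(8,255,255))|cv2.inRange(hsv,(172,150,60),(180,255,255))
for ct in cv2.findContours(m,0,2)[0]:
    if cv2.contourArea(ct)>60: print("red",cv2.boundingRect(ct))
A=cv2.resize(fr[100:290,165:345],(540,570),interpolation=cv2.INTER_CUBIC);save(A,sys.argv[1])
E
python3 m.py w6.png
```

```text
[0.5648 0.1095 0.0665] s 0.14657142004611579 travel 0.022571420046115787 F [-0.6624 -8.239   7.1006] 0.010591588268923015 effort [  4.416  -35.4759  29.0736  -0.8818   2.3579   0.1874]
yellow (258, 172, 6, 11) [0.0334 0.0024 0.0084]
yellow (258, 153, 6, 10) [0.0436 0.0023 0.0084]
red (241, 209, 27, 70)
```

View pics/w6.png

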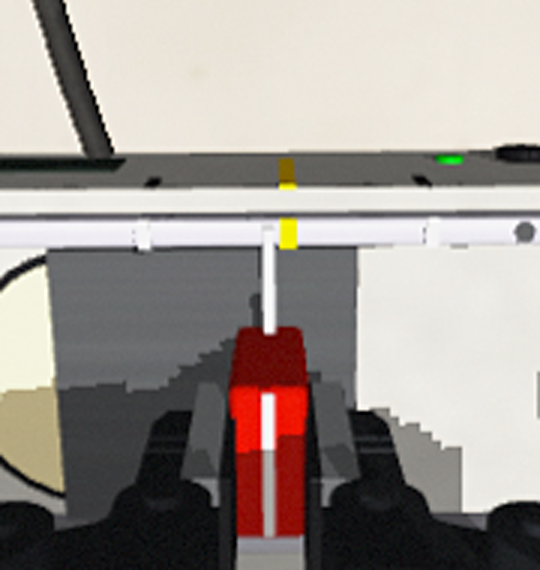

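The pointer tip is at crop (268,235) and the yellow mark at (288,235). The white marks at 142 and 432 give 5.8 px/mm, so about 3.4 mm is left.

Emit:
{"name": "send_rows", "arguments": {"steps": [0, 0, 0, 0, 0.001, 0, 0.005, 0, 0, 0, 0, 0.002, 0, 0.005, 0, 0, 0, 0, 0.003, 0, 0.005, 0, 0, 0, 0, 0.0038, 0, 0.005, 0, 0, 0, 0, 0.0038, 0, 0.005, 0, 0, 0, 0, 0.0038, 0, 0.005]}}

```text
time_s: 11.4
ee_pos: [0.5649, 0.1128, 0.0665]
eef_rot: [[-0.998, 0.067, 0.002], [0.067, 0.998, -0.008], [-0.003, -0.008, -1.0]]
ft_force: [-2.3, -8.7, 7.5]
width: 0.0104
grip_force: 62.4
```

```bash
python3 m.py w7.png
```

```text
[0.5649 0.1128 0.0665] s 0.149995267094075 travel 0.025995267094075014 F [-2.2934 -8.6941  7.4502] 0.010426945633297992 effort [  4.8632 -35.5007  29.1279  -0.9957   2.6077   0.2006]
yellow (252, 172, 6, 11) [ 0.0334 -0.0007  0.0084]
yellow (252, 153, 6, 10) [ 0.0436 -0.0007  0.0084]
red (241, 209, 27, 70)
```

View pics/w7.png

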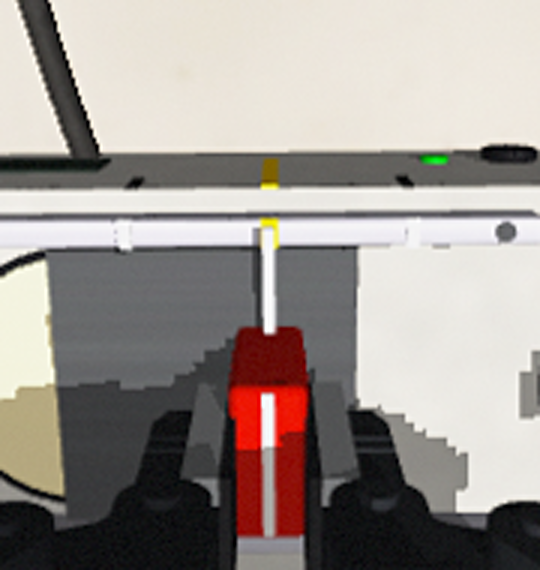

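The pointer at crop (268,235) now lies on the yellow mark at (269,235), midway between the white marks at 124 and 413. I'll hold briefly to check that it stays there.

Emit:
{"name": "send_rows", "arguments": {"steps": [0, 0, 0, 0, 0.0002, 0, 0.005, 0, 0, 0, 0, 0.0002, 0, 0.005, 0, 0, 0, 0, 0.0002, 0, 0.005, 0, 0, 0, 0, 0.0002, 0, 0.005, 0, 0, 0, 0, 0.0002, 0, 0.005]}}

```text
time_s: 12.0
ee_pos: [0.565, 0.1128, 0.0665]
eef_rot: [[-0.998, 0.067, 0.002], [0.067, 0.998, -0.008], [-0.003, -0.008, -1.0]]
ft_force: [-1.8, -10.6, 7.2]
width: 0.0108
grip_force: 62.4
```

```bash
python3 m.py w8.png && python3 -c "
from h import *
print(hand_in())"
```

```text
[0.565  0.1128 0.0665] s 0.1501024580406271 travel 0.026102458040627108 F [ -1.7596 -10.6074   7.2269] 0.010796376441721057 effort [  4.9948 -35.4951  29.138   -1.0171   2.6791   0.2063]
yellow (252, 172, 6, 11) [ 0.0333 -0.0008  0.0084]
yellow (252, 153, 6, 10) [ 0.0436 -0.0007  0.0084]
red (241, 209, 27, 70)
the job is handed in; nothing more can be done
None
```

I handed the job in at about 12 s: the blue filter block is pressed flush in the recess, and the fingers are still gripping the shutter tab with its pointer on the yellow half-open mark.

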